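Park the captive screw and open the fuse cover

ROBOT

A 6-joint arm with a two-finger parallel gripper is mounted at the origin on a cart in front of the work surface, level with it; the furniture and walls round the work are solid. World frame = base frame: x ahead of the robot, y to its left, z up, the work surface at z = 0. Lengths are in m, angles in rad, forces in N, time in s.
With the tool pointing down it reaches from about 0.325 to 0.85 m from the base axis. Payload 4.4 kg.
Tool frame: the origin (TCP) lies midway between the tips of the shut fingers; the grasp point (between the pads) lies env.grip_point_offset behind it (env.grip_point_offset is the distance from the TCP to the grasp point, in m); z points along the fingers, y is the line along which they close (so a half turn about z gives the same grasp; the last joint's range is limited). The gripper opens to 94 mm and grips with 3 to 60 N. Pads are 16 mm wide; open, the fingers measure 119 mm over their backs; the gripper's body (75 mm by 177 mm) begins 78 mm behind the grasp point.
Start: joints at [1.129, 0.207, 1.542, -0, 1.393, -0.15], TCP at [0.165, 0.551, 0.205] pointing down, gripper open.
Joint ranges: [-2.73, 2.73], [-0.86, 2.22], [0.23, 2.46], [-1.11, 4.25], [0.08, 2.63], [-2.82, 2.82]. Speed limits (rad/s): [2.79, 2.79, 3.14, 3.14, 3.14, 3.14].

INTERFACE

Orientations are given as a unit quaternion [x, y, z, w].
In Python, from workcell import env gives the robot as it stands.
- The arm moves only by the tool servo_tool, never from a script. Its arguments are lists of equal length, an entry for each row: "offset": the shift along the tool's x, y, z in shares of 500 mm (1.0 is 500 mm), a list of three; "turn": the turn about the tool's z in normalised numbers (1 is 2 pi rad). A call has 1 to 12 rows; each row is the pose to reach, as a shift and turn from the pose commanded when the call began, along the tool's axes at that moment; what a row does not reach only later rows make up. A row lasts 1/8 s, in which the tool goes at most 62.5 mm and 10.7 degrees, less where a joint would pass 70% of its speed; a pose out of reach is approached as far as the arm can. No shift or turn number may pass 1 either way. A call with a gripper value outside its range is refused whole. "claw" is the opening, from 0 (shut) to 1 (fully open), set as the call begins (left out, the last holds). The fingers move at their own pace and stop on an object; the grip force is fixed at half the most. Time passes only in rows, so rows that repeat a pose let the fingers close. It gives the time, the measured TCP pose, the force, the opening and the grip force at its end, in the units of the state.
- env.read_state(): the state, without advancing time (a new reading comes with each control period).
- env.read_camera(name): name is "scene" or "top" or "wrist"; returns the picture (400x640x3 uint8, red, green, blue); there is no depth.
- env.get_calibration(name): a dict with "fx", "fy", "cx", "cy" (pixels), "camera_from_world" (4x4, takes a point from world to camera coordinates); the wrist camera has in their place "hand_eye" (4x4, takes a point from camera to tool coordinates, whose origin is the TCP and whose axes are the flange's). Camera axes: x right, y up, looking along -z (the intrinsics and any distortion apply to the point x, -y, -z); pixel columns grow to the right and rows downward; lengths in m; the calibration is good to about 2 mm. A picture is of the moment at which its call begins: read the wrist's pose just before it. get_calibration takes no time and is no camera call.
- env.sign_off(): hands the job in; it is judged then, once.
The state is a dict: "t": time; "joints": joint angles; "joint_velocities": joint speeds; "joint_efforts": joint torques, N m; "position": TCP position; "orientation": TCP orientation; "wrist_force": force on the tool from outside, world axes, zero at the start; "torque": the same for the moment, N m; "width": finger opening in m; "finger_force": force on a finger pad.
Only numpy, scipy, OpenCV 4.12 (cv2) and the standard library are available. Lean on these libraries where they do the work, as an engineer would, in place of code of your own. Each camera call takes 0.05 s, during which the arm holds its last target. There are 200 camera calls.

TASK

Open the fuse bay of the grey motor control box. Its blue sliding cover is held by a captive thumbscrew: pull the knob gently outward (up) against its spring until its thread meets the thread in the boss, keep pulling lightly and turn it anticlockwise so that the thread catches, then screw it all the way out until it stays parked; then slide the cover fully open by the knob and let go. Do not strain the thread, and leave the bottle, spool and jar around the box where they stand.

Things in the scene. Friction and masses are not known exactly. Their poses are not given: they have to be found in the camera images.
- control_box: grey sheet-metal motor control box, fixed to the bench, 110 (x) x 210 (y) x 50 mm high, deck (top) at z = 50; origin at the centre of its underside, z up. Aluminium guide rails on its two long edges rise to 58.5 mm. The fuse bay is an opening in the +y half of the deck, under the blue cover. Left of it stand a sewing machine, 0.3 m high, and beside the arm's start a magnifier lamp
- cover (a joint): blue sliding cover, plate 86 x 120 x 4 mm in the guide rails. 0 m = closed; it slides along the box's own -y direction to 0.070 m = fully open, at its stop; friction about 2 N. It carries the boss with the captive screw. While the screw's tip is below the deck it sits in a hole with 1.5 mm play and blocks the cover
- knob_grip (a point): point on the screw's vertical axis, 11.5 mm above the underside of its knurled dark round knob (26 mm diameter, 21 mm high, white line across the top). It moves up and along with the screw but does not turn with the knob. At rest the knob sits on the boss and this point is 84 mm above the bench, at x = 0, y = -5 mm of the box when the cover is closed
- screw (a joint): how far the screw is pulled up out of the boss: 0 m = at rest. A spring pulls it down with about 3 N at rest plus 0.2 N per mm, and grease drags with 0.08 N per mm/s. After 4 to 12 mm (it differs from box to box) the pull meets a firm stop, the underside of the thread in the boss. Let go before the thread has caught, the screw springs back to 0
- boss_top (a point): centre of the top of the aluminium boss on the cover (31 mm diameter, 18 mm high), 72.5 mm above the bench. The thread inside begins 0.2 to 0.9 rad anticlockwise (from above) of the knob's starting angle. The screw must be within about 1 mm of its pull stop when it passes there, else it butts against the thread's end and will not turn
- boss_foot (a point): centre of the boss's foot on the cover's top face, 54.5 mm above the bench. Once caught, the screw climbs 5 mm per rad of anticlockwise turn, with 1.5 mm axial play, and stays where it is left. The thread ends at a firm turning stop about 2.6 rad past its start: there the screw is parked. Over 20 N on the thread, by pulling or by turning against a jam, strains it
- screw_tip (a point): lower end of the screw on its axis (hidden in the box), 13.5 mm below the deck at rest. It is clear of the hole when above the deck (z = 50 mm of the box); at the end of the thread it is 2 mm or more above the deck
- oil_bottle: small yellow-labelled bottle with a red pointed cap, 29 mm diameter, 86 mm high, standing loose; origin at the centre of its underside
- red_spool: red thread spool, 25 mm diameter, 52 mm high, standing loose; origin at the centre of its underside
- screw_jar: white jar with a black lid, 54 mm diameter, 64 mm high, standing loose; origin at the centre of its underside

How it is judged:
By the outcome, as a careful person would: the job done as asked, in the order asked, and still so for the second after the job is handed in, with the robot touching nothing.
It also fails if it takes over 72 s, if anything falls off the work surface, if the arm or the gripper's body presses on something with over 40 N, if the wrist force passes 120 N, or if a joint passes its speed limit or range.

## Working session

There is one attempt and no reset: what is moved stays moved. The work goes in short steps, Python scripts to look and compute and a tool call to move; the robot and the scene stay as the last step left them, time stands still between calls to the robot, and variables do not carry over. Pictures are saved under pics/ and viewed, at most 10 in all, crops included, and the job is handed in when it is done.

Besides the shell and the picture viewer there is one more tool, called as name(argument=value, ...) on one line, values as JSON. servo_tool: Moves the arm, as the interface text tells. Its arguments: {"type":"object","properties":{"offset":{"type":"array","items":{"type":"array","items":{"type":"number"}}},"turn":{"type":"array","items":{"type":"number"}},"claw":{"type":"number"}},"required":["offset","turn"]}

```bash
mkdir -p pics; python3 - <<'E'
from workcell import env
import cv2,numpy as np
s=env.read_state()
print({k:np.round(v,3).tolist() for k,v in s.items()},env.grip_point_offset)
for n in("top","scene"):
    im=env.read_camera(n); cv2.imwrite(f"pics/{n}0.png",im[:,:,::-1])
    c=env.get_calibration(n); print(n,c)
print(env.get_calibration("wrist"))
E
```

```text
{'t': 0.0, 'joints': [1.129, 0.207, 1.543, -0.0, 1.394, -0.15], 'joint_velocities': [0.001, 0.001, 0.001, 0.001, -0.0, 0.001], 'joint_efforts': [0.001, -37.088, -28.142, 0.07, 0.036, -0.0], 'position': [0.165, 0.55, 0.204], 'orientation': [0.145, 0.989, -0.001, -0.0], 'wrist_force': [-0.247, -0.302, 0.478], 'torque': [0.058, -0.038, -0.005], 'finger_force': 0.0, 'width': 0.094} 0.0188
top {'fx': 364.5986222186744, 'fy': 364.5986222186744, 'cx': 324.085087588577, 'cy': 203.51711027097008, 'camera_from_world': array([[ 0.01759107, -0.99982137,  0.00691273, -0.10898148],
       [ 0.99268993,  0.01829042,  0.11929864, -0.6177798 ],
       [-0.11940377,  0.00476361,  0.99283435, -0.85399038],
       [ 0.        ,  0.        ,  0.        ,  1.        ]])}
scene {'fx': 438.99647071819174, 'fy': 438.99647071819174, 'cx': 315.4436454540128, 'cy': 198.40595368193274, 'camera_from_world': array([[-0.51965477, -0.85432654, -0.00922435,  0.24041504],
       [ 0.45202803, -0.28408136,  0.84555807, -0.40462105],
       [-0.72500316,  0.43522862,  0.53380377, -0.40159647],
       [ 0.        ,  0.        ,  0.        ,  1.        ]])}
{'fx': 308.56837394158543, 'fy': 308.56837394158543, 'cx': 323.8379982608094, 'cy': 200.90405424691306, 'hand_eye': array([[ 5.10726012e-04,  9.71455486e-01,  2.37221367e-01,
         6.73826717e-02],
       [ 9.99998349e-01, -9.09805145e-04,  1.57283484e-03,
        -1.08960099e-03],
       [ 1.74376425e-03,  2.37220173e-01, -9.71454347e-01,
        -1.78317557e-01],
       [ 0.00000000e+00,  0.00000000e+00,  0.00000000e+00,
         1.00000000e+00]])}
```

View pics/top0.png

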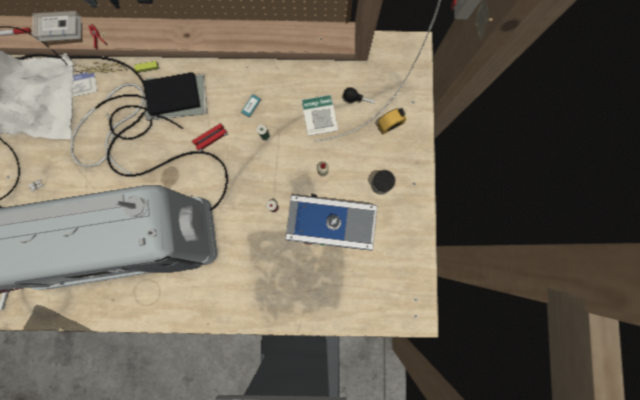

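View pics/scene0.png

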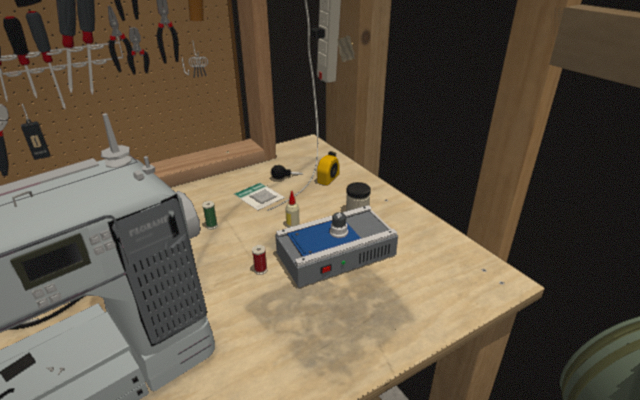

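Top view: the box is centred near (331,222), with the knob at (333,221), bottle (323,168), jar (382,181), spool (272,205) and the sewing machine left of column 215. The scene view agrees, with the knob at (339,222).

```bash
cat > h.py <<'E'
from workcell import env
import numpy as np,cv2
def ray(n,uv,cal=None):
    c=cal or env.get_calibration(n); T=c["camera_from_world"]
    d=np.array([(uv[0]-c["cx"])/c["fx"],-(uv[1]-c["cy"])/c["fy"],-1.])
    return -T[:3,:3].T@T[:3,3], T[:3,:3].T@d
def onz(n,uv,z):
    o,d=ray(n,uv); return o+d*(z-o[2])/d[2]
def two(a,b):
    o,d=ray(*a);p,e=ray(*b)
    s=np.linalg.lstsq(np.c_[d,-e],p-o,rcond=None)[0]
    A,B=o+d*s[0],p+e*s[1]; return (A+B)/2,np.linalg.norm(A-B)
E
python3 - <<'E'
from h import *
im=cv2.imread("pics/top0.png"); sc=cv2.imread("pics/scene0.png")
h=cv2.cvtColor(im,cv2.COLOR_BGR2HSV)
m=cv2.inRange(h,(100,120,50),(130,255,255)); m[:,:280]=0;m[:,360:]=0
r=cv2.minAreaRect(cv2.findNonZero(m)); print("blue",r)
print("blue corners z54.5",np.round([onz("top",p,.0545) for p in cv2.boxPoints(r)],4).tolist())
for n,uv,z in[("bottle",(323,166),.08),("spool",(272,205),.05),("jar",(382,181),.064),("machine",(213,225),.2),("machine b",(210,265),.2),("m top",(160,188),.3),("m bot",(160,278),.2),("m end top",(205,200),.3)]:
    print(n,np.round(onz("top",uv,z),3))
print("knob",two(("top",(333.5,221)),("scene",(339,217))),onz("top",(333.5,221),.0935))
a=cv2.resize(im[180:260,270:400],None,fx=6,fy=6,interpolation=cv2.INTER_CUBIC)
b=cv2.resize(sc[190:250,310:390],None,fx=6,fy=6,interpolation=cv2.INTER_CUBIC)
cv2.imwrite("pics/c1.png",a);cv2.imwrite("pics/c2.png",b)
E
```

```text
blue ((320.66796875, 220.6001739501953), (48.650962829589844, 31.45433807373047), 6.842773914337158)
blue corners z54.5 [[0.5451, -0.0292, 0.0545], [0.6199, -0.0361, 0.0545], [0.608, -0.1521, 0.0545], [0.5334, -0.144, 0.0545]]
bottle [ 0.703 -0.094  0.08 ]
spool [0.612 0.027 0.05 ]
jar [ 0.673 -0.235  0.064]
machine [0.553 0.122 0.2  ]
machine b [0.475 0.123 0.2  ]
m top [0.61  0.187 0.3  ]
m bot [0.449 0.219 0.2  ]
m end top [0.59  0.108 0.3  ]
knob (array([ 0.57337636, -0.1198439 ,  0.09061238]), np.float64(0.00010367637161753193)) [ 0.5731974  -0.11971065  0.0935    ]
```

View pics/c1.png

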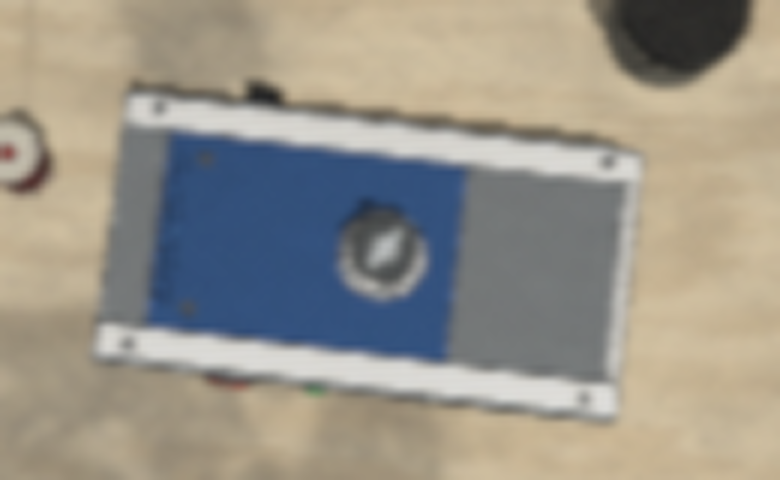

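Crop: the box is turned about −5.8°, and the knob centre is at (384,245) in the crop, which is (334,220.8) in the full image. Next I'll check the surroundings at the start pose.

```bash
python3 - <<'E'
from h import *
im=cv2.imread("pics/top0.png")
w=env.read_camera("wrist")[:,:,::-1]
a=cv2.resize(im[270:400,0:250],(500,260))
o=np.zeros((600,640,3),np.uint8);o[:400]=w;o[400:,:]=0
o[400:600,:385]=cv2.resize(a,(385,200))
cv2.imwrite("pics/w0.png",o)
print(onz("top",(55,318),0.),onz("top",(55,318),.3),onz("top",(100,283),.05),onz("top",(5,300),0))
E
```

```text
[0.33034832 0.55436265 0.        ] [0.38982724 0.34360482 0.3       ] [0.42128389 0.42288776 0.05      ] [0.37117795 0.68100315 0.        ]
```

View pics/w0.png

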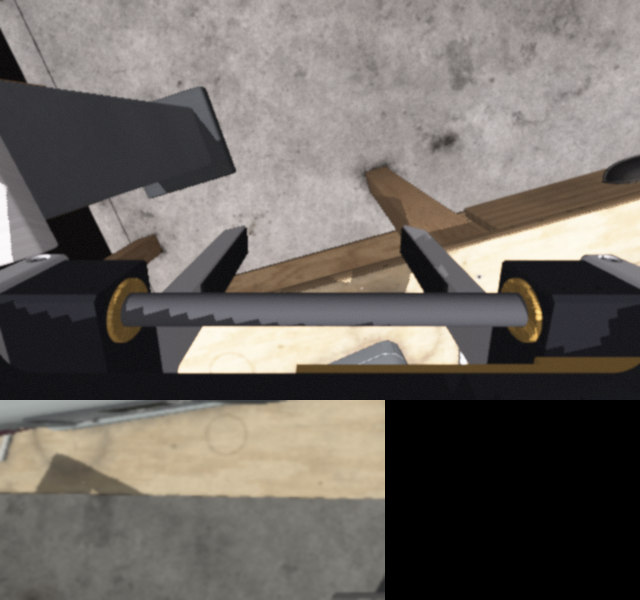

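The wrist view shows open space on the robot side, and only the edge of the machine's base at (375,350). I'll go along the front of the machine first.

The manual's scale: shifts go in shares of 500 mm and turns go in shares of 2 pi rad. Converting my numbers, -460 mm is -0.92, -418 mm is -0.836.

servo_tool(offset=[[-0.064,-0.076,0],[-0.128,-0.152,0],[-0.192,-0.228,0],[-0.256,-0.304,0],[-0.32,-0.38,0],[-0.384,-0.456,0],[-0.448,-0.532,0],[-0.512,-0.608,0],[-0.576,-0.684,0],[-0.64,-0.76,0],[-0.704,-0.836,0],[-0.766,-0.92,0]], turn=[0,0,0,0,0,0,0,0,0,0,0,0])

```text
t: 1.65
position: [0.4002, -0.0012, 0.2054]
orientation: [0.145, 0.989, 0.0, 0.0]
wrist_force: [0.8, 0.6, -0.3]
width: 0.0941
finger_force: 0.0
```

Scaled: -200 mm is -0.4, -180 mm is -0.36, 1.7 rad is 0.2706.

servo_tool(offset=[[-0.04,-0.012,0],[-0.08,-0.026,0],[-0.12,-0.038,0],[-0.16,-0.052,0.01],[-0.2,-0.064,0.02],[-0.24,-0.078,0.04],[-0.28,-0.09,0.06],[-0.32,-0.104,0.08],[-0.36,-0.116,0.1],[-0.4,-0.128,0.1],[-0.4,-0.128,0.1],[-0.4,-0.128,0.1]], turn=[0.0239,0.0477,0.0716,0.0955,0.1194,0.1432,0.1671,0.191,0.2149,0.2387,0.2626,0.2706])

```text
t: 3.15
position: [0.573, -0.1184, 0.1548]
orientation: [0.84, 0.543, -0.0, -0.0]
wrist_force: [-0.4, 0.1, -0.1]
width: 0.0938
finger_force: 0.0
```

Scaled: 1.7 rad is 0.2706.

servo_tool(offset=[[0,0,0],[0,0,0],[0,0,0],[0,0,0],[0,0,0],[0,0,0],[0,0,0],[0,0,0],[0,0,0],[0,0,0],[0,0,0],[0,0,0]], turn=[0.0239,0.0477,0.0716,0.0955,0.1194,0.1432,0.1671,0.191,0.2149,0.2387,0.2626,0.2706])

```text
t: 4.65
position: [0.5728, -0.1182, 0.155]
orientation: [0.962, -0.272, -0.0, -0.0]
wrist_force: [-0.2, -0.7, -0.8]
width: 0.0938
finger_force: 0.0
```

```bash
python3 - <<'E'
from h import *
from scipy.spatial.transform import Rotation as R
s=env.read_state(); w=env.read_camera("wrist")[:,:,::-1]
print(np.round(s["joints"],3),np.round(s["position"],4),np.round(s["orientation"],4))
cv2.imwrite("pics/w1.png",w)
c=env.get_calibration("wrist"); Rm=R.from_quat(s["orientation"]).as_matrix()
H=np.array(c["hand_eye"]); T=np.eye(4);T[:3,:3]=Rm;T[:3,3]=s["position"]
C=np.linalg.inv(T@H)
for p in([.573,-.1197,.0935],[.573,-.1197,.0725]):
    q=C@np.r_[p,1]; print(c["cx"]+c["fx"]*q[0]/-q[2], c["cy"]+c["fy"]*q[1]/q[2])
E
```

```text
[-0.351  0.273  1.569 -0.     1.301  1.771] [ 0.5728 -0.1182  0.155 ] [ 9.622e-01 -2.722e-01 -5.000e-04 -0.000e+00]
323.80177569847604 213.30984548557296
323.7615246561513 206.67689317997858
```

View pics/w1.png

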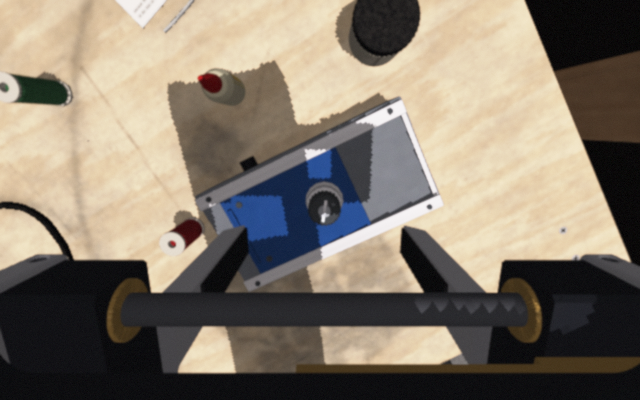

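Wrist view: the knob is centred near (324,208) between the fingertips at (245,230) and (404,230). I'll measure the circle.

```bash
python3 - <<'E'
from h import *
from scipy.spatial.transform import Rotation as R
s=env.read_state(); c=env.get_calibration("wrist")
T=np.eye(4);T[:3,:3]=R.from_quat(s["orientation"]).as_matrix();T[:3,3]=s["position"]
c["camera_from_world"]=np.linalg.inv(T@c["hand_eye"])
def proj(p):
    q=c["camera_from_world"]@np.r_[p,1]; return c["cx"]+c["fx"]*q[0]/-q[2], c["cy"]+c["fy"]*q[1]/q[2]
print("tcp",proj(s["position"]))
for y in(-.047,.047): print(proj((T@[0,y,0,1])[:3]))
im=cv2.imread("pics/w1.png"); cr=im[170:240,285:365]
g=cv2.resize(cv2.cvtColor(cr,cv2.COLOR_BGR2GRAY),None,fx=6,fy=6,interpolation=cv2.INTER_CUBIC)
cs=cv2.HoughCircles(cv2.medianBlur(g,7),cv2.HOUGH_GRADIENT,1,20,param1=80,param2=20,minRadius=70,maxRadius=150)
o=cv2.cvtColor(g,cv2.COLOR_GRAY2BGR)
for x,y,r in cs[0][:4]:
    u,v=285+x/6,170+y/6; print(u,v,r/6)
    for z in(.0935,.0725):
        A,d=ray("wrist",(u,v),c); print(z,np.round(A+d*(z-A[2])/d[2],4))
    cv2.circle(o,(int(x),int(y)),int(r),(0,0,255),1)
o2=cv2.resize(cr,None,fx=6,fy=6,interpolation=cv2.INTER_CUBIC)
for x,y,r in cs[0][:4]: cv2.circle(o2,(int(x),int(y)),int(r),(0,0,255),1)
cv2.imwrite("pics/k1.png",o2)
E
```

```text
tcp (np.float64(322.0156969777413), np.float64(242.42994347685726))
(np.float64(245.5327723315665), np.float64(242.4374183940991))
(np.float64(398.4361139821017), np.float64(242.42247466868423))Traceback (most recent call last):
  File "<stdin>", line 14, in <module>
TypeError: 'NoneType' object is not subscriptable
```

```bash
python3 - <<'E'
import cv2
im=cv2.imread("pics/w1.png")[165:265,235:415]
cv2.imwrite("pics/k1.png",cv2.resize(im,(720,400),interpolation=cv2.INTER_CUBIC))
E
```

```text
(no output)
```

View pics/k1.png

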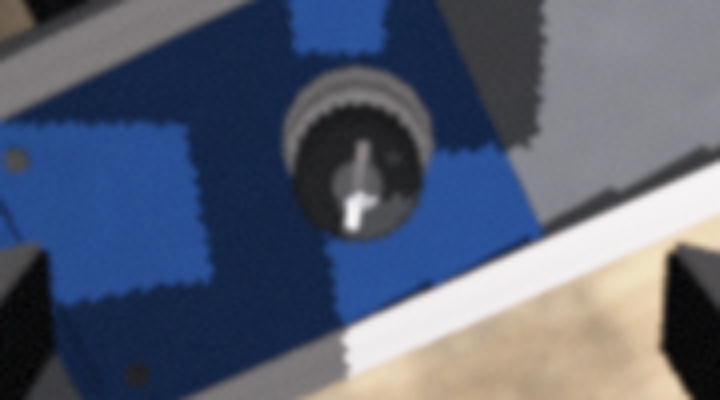

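Zoomed: the knob top is at about (324.8,209.5), with the fingertip midpoint at u≈324. The camera bias seen at the tips matches the top-view estimate to about 1 mm, so the knob is at (0.5735,−0.120). I'll descend with the tips just above the boss (TCP z≈74.5 mm).

Scaled: 80.5 mm is 0.161, 1.5 mm is 0.003.

servo_tool(offset=[[0.003,0.0024,0.04],[0.003,0.0024,0.08],[0.003,0.0024,0.11],[0.003,0.0024,0.13],[0.003,0.0024,0.144],[0.003,0.0024,0.154],[0.003,0.0024,0.16],[0.003,0.0024,0.161],[0.003,0.0024,0.161]], turn=[0,0,0,0,0,0,0,0,0])

```text
t: 5.82
position: [0.5741, -0.1202, 0.0753]
orientation: [0.963, -0.271, 0.0, 0.0]
wrist_force: [1.0, -0.1, 0.5]
width: 0.094
finger_force: 0.0
```

servo_tool(offset=[[0,0,0],[0,0,0],[0,0,0],[0,0,0],[0,0,0],[0,0,0]], turn=[0,0,0,0,0,0], claw=0.33)

```text
t: 6.58
position: [0.5738, -0.1201, 0.0749]
orientation: [0.963, -0.271, -0.0, 0.0]
wrist_force: [0.7, 0.8, -0.6]
width: 0.037
finger_force: 0.0
```

servo_tool(offset=[[0,0,0],[0,0,0],[0,0,0]], turn=[0,0,0], claw=0.285)

```text
t: 6.95
position: [0.574, -0.1197, 0.0749]
orientation: [0.963, -0.271, 0.0, -0.0]
wrist_force: [1.5, 2.6, -0.8]
width: 0.027
finger_force: 1.0
```

Scaled: -0.5 mm is -0.001.

servo_tool(offset=[[0,-0.001,0],[0,-0.001,0],[0,-0.001,0]], turn=[0,0,0])

```text
t: 7.32
position: [0.5741, -0.1197, 0.075]
orientation: [0.963, -0.271, 0.0, -0.0]
wrist_force: [1.4, 1.1, 0.3]
width: 0.027
finger_force: 0.6
```

servo_tool(offset=[[0,0,0],[0,0,0],[0,0,0],[0,0,0]], turn=[0,0,0,0], claw=0)

```text
t: 7.82
position: [0.5742, -0.1196, 0.075]
orientation: [0.963, -0.271, 0.0, -0.0]
wrist_force: [2.2, 1.5, -1.7]
width: 0.0252
finger_force: 30.0
```

Scaled: -3 mm is -0.006, -1.5 mm is -0.003.

servo_tool(offset=[[0,0,-0.001],[0,0,-0.002],[0,0,-0.003],[0,0,-0.004],[0,0,-0.005],[0,0,-0.006],[0,0,-0.006]], turn=[0,0,0,0,0,0,0])

```text
t: 8.7
position: [0.5742, -0.1197, 0.0781]
orientation: [0.963, -0.271, 0.0, -0.0]
wrist_force: [4.0, 1.1, -4.8]
width: 0.0256
finger_force: 30.0
```

Spring force is as expected (−4.8 N). Continuing in 1 mm steps.

Scaled: -1 mm is -0.002, -0.5 mm is -0.001.

servo_tool(offset=[[0,0,-0.001],[0,0,-0.002],[0,0,-0.002]], turn=[0,0,0])

```text
t: 9.07
position: [0.5742, -0.1197, 0.0791]
orientation: [0.963, -0.271, 0.0, 0.0]
wrist_force: [4.3, 1.4, -5.1]
width: 0.025
finger_force: 30.0
```

Scaled: -1 mm is -0.002, -0.5 mm is -0.001.

servo_tool(offset=[[0,0,-0.001],[0,0,-0.002],[0,0,-0.002]], turn=[0,0,0])

```text
t: 9.45
position: [0.5741, -0.1197, 0.08]
orientation: [0.963, -0.271, 0.0, 0.0]
wrist_force: [4.4, 1.5, -4.7]
width: 0.0251
finger_force: 30.0
```

Scaled: -1 mm is -0.002, -0.5 mm is -0.001.

servo_tool(offset=[[0.0004,-0.0004,-0.001],[0.0008,-0.0008,-0.002],[0.0008,-0.0008,-0.002]], turn=[0,0,0])

```text
t: 9.82
position: [0.5742, -0.1197, 0.0808]
orientation: [0.963, -0.271, -0.0, 0.0]
wrist_force: [3.8, 0.1, -4.6]
width: 0.0248
finger_force: 30.0
```

Scaled: -1 mm is -0.002, -0.5 mm is -0.001.

servo_tool(offset=[[0,0,-0.001],[0,0,-0.002],[0,0,-0.002]], turn=[0,0,0])

```text
t: 10.2
position: [0.5742, -0.1197, 0.0815]
orientation: [0.963, -0.271, -0.0, 0.0]
wrist_force: [3.1, -0.8, -7.3]
width: 0.0251
finger_force: 30.0
```

Scaled: -0.5 mm is -0.001.

servo_tool(offset=[[0,0,-0.001],[0,0,-0.001],[0,0,-0.001]], turn=[0,0,0])

```text
t: 10.58
position: [0.5742, -0.1196, 0.0818]
orientation: [0.963, -0.271, -0.0, 0.0]
wrist_force: [4.9, -1.1, -10.9]
width: 0.025
finger_force: 30.0
```

Pull stop met at about 6.5 mm, with about 6 N on the thread. I'll turn anticlockwise in small steps (negative about tool z).

Scaled: -0.15 rad is -0.0239.

servo_tool(offset=[[0,0,0],[0,0,0],[0,0,0]], turn=[-0.0111,-0.0223,-0.0239])

```text
t: 10.95
position: [0.5742, -0.1196, 0.0819]
orientation: [0.98, -0.198, -0.0, 0.0]
wrist_force: [4.5, -1.6, -12.6]
width: 0.025
finger_force: 30.0
```

Scaled: -0.15 rad is -0.0239.

servo_tool(offset=[[0,0,0],[0,0,0],[0,0,0]], turn=[-0.0111,-0.0223,-0.0239])

```text
t: 11.32
position: [0.5742, -0.1196, 0.082]
orientation: [0.992, -0.125, -0.0, 0.0]
wrist_force: [4.1, -1.8, -12.5]
width: 0.025
finger_force: 30.0
```

Scaled: -0.1 rad is -0.0159.

servo_tool(offset=[[0,0,0],[0,0,0],[0,0,0]], turn=[-0.008,-0.0159,-0.0159])

```text
t: 11.7
position: [0.5743, -0.1195, 0.0822]
orientation: [0.997, -0.075, -0.0, -0.0]
wrist_force: [3.6, -2.5, -13.0]
width: 0.0252
finger_force: 30.0
```

Scaled: -0.1 rad is -0.0159.

servo_tool(offset=[[0,0,0],[0,0,0],[0,0,0]], turn=[-0.008,-0.0159,-0.0159])

```text
t: 12.08
position: [0.5743, -0.1195, 0.0821]
orientation: [1.0, -0.025, -0.0, -0.0]
wrist_force: [3.9, -0.8, -12.5]
width: 0.0251
finger_force: 30.0
```

Scaled: -0.1 rad is -0.0159.

servo_tool(offset=[[0,0,0],[0,0,0],[0,0,0]], turn=[-0.008,-0.0159,-0.0159])

```text
t: 12.45
position: [0.5743, -0.1195, 0.0821]
orientation: [1.0, 0.024, -0.0, -0.0]
wrist_force: [3.5, -1.4, -14.1]
width: 0.0251
finger_force: 30.0
```

Scaled: 0.2 mm is 0.0004, -0.1 rad is -0.0159.

servo_tool(offset=[[0,0,0.0004],[0,0,0.0004],[0,0,0.0004]], turn=[-0.008,-0.0159,-0.0159])

```text
t: 12.82
position: [0.5743, -0.1194, 0.0821]
orientation: [0.997, 0.074, -0.0, -0.0]
wrist_force: [2.4, -1.2, -13.4]
width: 0.0248
finger_force: 30.0
```

Scaled: -0.1 rad is -0.0159.

servo_tool(offset=[[0,0,0],[0,0,0],[0,0,0]], turn=[-0.008,-0.0159,-0.0159])

```text
t: 13.2
position: [0.5743, -0.1194, 0.0823]
orientation: [0.992, 0.124, -0.0, -0.0]
wrist_force: [1.6, -1.9, -11.7]
width: 0.0252
finger_force: 30.0
```

Scaled: -0.1 rad is -0.0159.

servo_tool(offset=[[0,0,0],[0,0,0],[0,0,0]], turn=[-0.008,-0.0159,-0.0159])

```text
t: 13.58
position: [0.5743, -0.1194, 0.0823]
orientation: [0.985, 0.174, -0.0, -0.0]
wrist_force: [2.2, -0.2, -11.6]
width: 0.0252
finger_force: 30.0
```

```bash
python3 -c "
from h import *
s=env.read_state()
print(np.round(s['position'],5),np.round(s['wrist_force'],1),np.round(s['torque'],3),np.round(s['joints'],3))"
```

```text
[ 0.57431 -0.1194   0.0823 ] [  2.2  -0.2 -11.6] [-0.276 -0.283  0.023] [-0.352  0.358  1.621 -0.     1.163  0.869]
```

Scaled: -0.1 rad is -0.0159.

servo_tool(offset=[[0,0,0],[0,0,0],[0,0,0]], turn=[-0.008,-0.0159,-0.0159])

```text
t: 13.95
position: [0.5743, -0.1194, 0.0825]
orientation: [0.975, 0.223, -0.0, -0.0]
wrist_force: [0.7, 0.3, -9.5]
width: 0.0253
finger_force: 30.0
```

```bash
python3 -c "
from h import *
s=env.read_state()
print(np.round(s['position'],5),np.round(s['wrist_force'],1),np.round(s['torque'],3),np.round(s['joints'],3))"
```

```text
[ 0.57433 -0.11937  0.08247] [ 0.7  0.3 -9.5] [-0.079 -0.03   0.025] [-0.352  0.358  1.621  0.     1.164  0.769]
```

Force is falling as it turns, so the thread has likely caught. I'll follow at 5 mm/rad.

Scaled: -0.4 mm is -0.0008, -0.2 mm is -0.0004, -0.1 rad is -0.0159.

servo_tool(offset=[[0,0,-0.0004],[0,0,-0.0008],[0,0,-0.0008]], turn=[-0.008,-0.0159,-0.0159])

```text
t: 14.32
position: [0.5743, -0.1193, 0.0828]
orientation: [0.963, 0.271, -0.0, -0.0]
wrist_force: [1.0, -0.1, -8.1]
width: 0.0258
finger_force: 30.0
```

Scaled: -0.4 mm is -0.0008, -0.2 mm is -0.0004, -0.1 rad is -0.0159.

servo_tool(offset=[[0,0,-0.0004],[0,0,-0.0008],[0,0,-0.0008]], turn=[-0.008,-0.0159,-0.0159])

```text
t: 14.7
position: [0.5743, -0.1193, 0.0832]
orientation: [0.948, 0.319, -0.0, -0.0]
wrist_force: [-1.0, -0.3, -8.3]
width: 0.0251
finger_force: 30.0
```

Scaled: -1.5 mm is -0.003, -1 mm is -0.002, -0.3 rad is -0.0477.

servo_tool(offset=[[0,0,-0.001],[0,0,-0.002],[0,0,-0.003],[0,0,-0.003]], turn=[-0.0159,-0.0318,-0.0477,-0.0477])

```text
t: 15.2
position: [0.5743, -0.1193, 0.0846]
orientation: [0.89, 0.457, -0.0, -0.0]
wrist_force: [-0.2, -0.0, -8.0]
width: 0.0253
finger_force: 30.0
```

Scaled: -1.5 mm is -0.003, -1 mm is -0.002, -0.3 rad is -0.0477.

servo_tool(offset=[[0,0,-0.001],[0,0,-0.002],[0,0,-0.003],[0,0,-0.003]], turn=[-0.0159,-0.0318,-0.0477,-0.0477])

```text
t: 15.7
position: [0.5742, -0.1192, 0.0861]
orientation: [0.812, 0.584, -0.0, -0.0]
wrist_force: [-1.2, 0.2, -6.8]
width: 0.0251
finger_force: 30.0
```

Scaled: -1.6 mm is -0.0032, -1 mm is -0.002, -0.3 rad is -0.0477.

servo_tool(offset=[[0,0,-0.001],[0,0,-0.002],[0,0,-0.0032],[0,0,-0.0032]], turn=[-0.0159,-0.0318,-0.0477,-0.0477])

```text
t: 16.2
position: [0.5742, -0.1192, 0.0875]
orientation: [0.715, 0.699, -0.0, -0.001]
wrist_force: [-2.2, 1.5, -9.0]
width: 0.025
finger_force: 30.0
```

Scaled: -1.6 mm is -0.0032, -1 mm is -0.002, -0.3 rad is -0.0477.

servo_tool(offset=[[0,0,-0.001],[0,0,-0.002],[0,0,-0.0032],[0,0,-0.0032]], turn=[-0.0159,-0.0318,-0.0477,-0.0477])

```text
t: 16.7
position: [0.5741, -0.1193, 0.089]
orientation: [0.603, 0.798, -0.0, -0.001]
wrist_force: [-1.8, 1.1, -7.6]
width: 0.025
finger_force: 30.0
```

Scaled: -1.5 mm is -0.003, -1 mm is -0.002, -0.3 rad is -0.0477.

servo_tool(offset=[[0,0,-0.001],[0,0,-0.002],[0,0,-0.003],[0,0,-0.003]], turn=[-0.0159,-0.0318,-0.0477,-0.0477])

```text
t: 17.2
position: [0.5741, -0.1193, 0.0905]
orientation: [0.477, 0.879, -0.0, -0.001]
wrist_force: [-3.4, 1.9, -7.8]
width: 0.0252
finger_force: 30.0
```

```bash
python3 -c "
from h import *
s=env.read_state()
print(np.round(s['position'],5),np.round(s['wrist_force'],1),np.round(s['torque'],3),np.round(s['joints'],3))"
```

```text
[ 0.57405 -0.11929  0.09049] [-3.4  1.9 -7.8] [ 0.207  0.43  -0.033] [-0.352  0.347  1.616  0.     1.179 -0.929]
```

Scaled: -1.5 mm is -0.003, -1 mm is -0.002, -0.3 rad is -0.0477.

servo_tool(offset=[[0,0,-0.001],[0,0,-0.002],[0,0,-0.003],[0,0,-0.003]], turn=[-0.0159,-0.0318,-0.0477,-0.0477])

```text
t: 17.7
position: [0.574, -0.1193, 0.0919]
orientation: [0.34, 0.94, -0.0, -0.001]
wrist_force: [-3.3, 1.5, -7.4]
width: 0.0255
finger_force: 30.0
```

Scaled: -0.7 mm is -0.0014, -0.6 mm is -0.0012, -0.15 rad is -0.0239.

servo_tool(offset=[[0,0,-0.0006],[0,0,-0.0012],[0,0,-0.0014],[0,0,-0.0014]], turn=[-0.0095,-0.0191,-0.0239,-0.0239])

```text
t: 18.2
position: [0.574, -0.1194, 0.0927]
orientation: [0.268, 0.963, 0.0, -0.001]
wrist_force: [-2.4, 1.7, -8.2]
width: 0.0249
finger_force: 30.0
```

```bash
python3 -c "
from h import *
s=env.read_state()
print(np.round(s['position'],5),np.round(s['wrist_force'],1),np.round(s['torque'],3),np.round(s['joints'],3))"
```

```text
[ 0.57402 -0.11936  0.09266] [-2.4  1.7 -8.2] [ 0.292  0.628 -0.049] [-0.353  0.345  1.615 -0.     1.183 -1.381]
```

Scaled: -0.4 mm is -0.0008, -0.2 mm is -0.0004, -0.08 rad is -0.0127.

servo_tool(offset=[[0,0,-0.0004],[0,0,-0.0008],[0,0,-0.0008]], turn=[-0.0064,-0.0127,-0.0127])

```text
t: 18.58
position: [0.574, -0.1194, 0.0931]
orientation: [0.229, 0.973, 0.0, -0.001]
wrist_force: [-4.0, 1.4, -7.5]
width: 0.0249
finger_force: 30.0
```

```bash
cat > p.py <<'E'
from h import *
s=env.read_state()
print(np.round(s['position'],5),np.round(s['wrist_force'],1),np.round(s['torque'],3),np.round(s['joints'],3),2*np.arctan2(s['orientation'][1],s['orientation'][0]))
E
python3 p.py
```

```text
[ 0.57403 -0.11938  0.09306] [-4.   1.4 -7.5] [0.295 0.746 0.009] [-0.353  0.344  1.615 -0.     1.184 -1.461] 2.6791414095235417
```

Scaled: -0.4 mm is -0.0008, -0.2 mm is -0.0004, -0.08 rad is -0.0127.

servo_tool(offset=[[0,0,-0.0004],[0,0,-0.0008],[0,0,-0.0008]], turn=[-0.0064,-0.0127,-0.0127])

```text
t: 18.95
position: [0.574, -0.1194, 0.0934]
orientation: [0.19, 0.982, 0.0, -0.001]
wrist_force: [-5.2, 1.7, -8.6]
width: 0.0254
finger_force: 30.0
```

```bash
python3 p.py
```

```text
[ 0.57398 -0.11938  0.09344] [-5.2  1.7 -8.6] [ 0.317  0.791 -0.045] [-0.353  0.344  1.614 -0.     1.185 -1.541] 2.759181277875715
```

Scaled: -0.2 mm is -0.0004, -0.04 rad is -0.0064.

servo_tool(offset=[[0,0,-0.0004],[0,0,-0.0004]], turn=[-0.0064,-0.0064])

```text
t: 19.2
position: [0.574, -0.1194, 0.0937]
orientation: [0.17, 0.985, 0.0, -0.001]
wrist_force: [-5.2, 1.6, -7.8]
width: 0.0254
finger_force: 30.0
```

```bash
python3 p.py
```

```text
[ 0.57403 -0.11939  0.09372] [-5.2  1.6 -7.8] [0.373 0.937 0.018] [-0.353  0.343  1.614 -0.     1.185 -1.581] 2.799272120046491
```

Scaled: -0.2 mm is -0.0004, -0.04 rad is -0.0064.

servo_tool(offset=[[0,0,-0.0004],[0,0,-0.0004]], turn=[-0.0064,-0.0064])

```text
t: 19.45
position: [0.574, -0.1194, 0.0939]
orientation: [0.151, 0.989, 0.0, -0.001]
wrist_force: [-5.9, 1.3, -7.8]
width: 0.0251
finger_force: 30.0
```

```bash
python3 p.py
```

```text
[ 0.57401 -0.11936  0.09392] [-5.9  1.3 -7.8] [ 0.345  0.912 -0.005] [-0.352  0.343  1.614 -0.     1.186 -1.621] 2.8392482428824133
```

Scaled: -0.2 mm is -0.0004, -0.04 rad is -0.0064.

servo_tool(offset=[[0,0,-0.0004],[0,0,-0.0004]], turn=[-0.0064,-0.0064])

```text
t: 19.7
position: [0.574, -0.1194, 0.0942]
orientation: [0.131, 0.991, 0.0, -0.001]
wrist_force: [-4.6, 2.0, -8.8]
width: 0.0246
finger_force: 30.0
```

```bash
python3 p.py
```

```text
[ 0.57403 -0.11939  0.09416] [-4.6  2.  -8.8] [ 0.289  0.939 -0.376] [-0.353  0.343  1.614  0.     1.186 -1.66 ] 2.8779539050876872
```

Turning stop found at about 3.43 rad. Backing off slightly to relieve it.

Scaled: 0.3 mm is 0.0006, 0.04 rad is 0.0064.

servo_tool(offset=[[0,0,0.0006],[0,0,0.0006]], turn=[0.0064,0.0064])

```text
t: 19.95
position: [0.574, -0.1194, 0.0939]
orientation: [0.151, 0.989, 0.0, -0.001]
wrist_force: [-5.6, 1.5, -6.9]
width: 0.0251
finger_force: 30.0
```

```bash
python3 p.py
```

```text
[ 0.57404 -0.11939  0.0939 ] [-5.6  1.5 -6.9] [ 0.353  0.895 -0.091] [-0.353  0.343  1.614 -0.     1.186 -1.621] 2.838831002374983
```

Scaled: -10 mm is -0.02, -6 mm is -0.012.

servo_tool(offset=[[-0.001,-0.006,0],[-0.002,-0.012,0],[-0.0032,-0.02,0],[-0.0032,-0.02,0]], turn=[0,0,0,0])

```text
t: 20.45
position: [0.573, -0.1298, 0.094]
orientation: [0.15, 0.989, -0.0, -0.0]
wrist_force: [-4.6, 1.2, -7.5]
width: 0.025
finger_force: 30.0
```

```bash
python3 p.py
```

```text
[ 0.57298 -0.12985  0.09401] [-4.6  1.2 -7.5] [ 0.35   0.853 -0.022] [-0.37   0.345  1.612 -0.     1.186 -1.639] 2.839623818573409
```

Scaled: -49 mm is -0.098, -1.5 mm is -0.003.

servo_tool(offset=[[-0.003,-0.016,0],[-0.0062,-0.032,0],[-0.0094,-0.048,0],[-0.0126,-0.064,0],[-0.0158,-0.08,0],[-0.0192,-0.098,0],[-0.0192,-0.098,0]], turn=[0,0,0,0,0,0,0])

```text
t: 21.32
position: [0.5677, -0.1808, 0.0942]
orientation: [0.15, 0.989, -0.001, 0.0]
wrist_force: [-5.7, -0.7, -8.1]
width: 0.025
finger_force: 30.0
```

Scaled: -7.5 mm is -0.015, -6 mm is -0.012.

servo_tool(offset=[[-0.0008,-0.006,0],[-0.002,-0.012,0],[-0.0026,-0.015,0],[-0.0026,-0.015,0]], turn=[0,0,0,0])

```text
t: 21.82
position: [0.567, -0.1869, 0.0941]
orientation: [0.15, 0.989, -0.0, 0.0]
wrist_force: [-3.7, 1.8, -7.9]
width: 0.0251
finger_force: 30.0
```

Scaled: -1.4 mm is -0.0028, -0.7 mm is -0.0014.

servo_tool(offset=[[-0.0002,-0.0014,0],[-0.0004,-0.0028,0],[-0.0004,-0.0028,0]], turn=[0,0,0])

```text
t: 22.2
position: [0.5669, -0.1882, 0.0942]
orientation: [0.15, 0.989, -0.0, 0.0]
wrist_force: [-1.6, 1.3, -8.1]
width: 0.0254
finger_force: 30.0
```

Scaled: -1 mm is -0.002, -0.6 mm is -0.0012.

servo_tool(offset=[[-0.0002,-0.0012,0],[-0.0004,-0.002,0],[-0.0004,-0.002,0]], turn=[0,0,0])

```text
t: 22.58
position: [0.5669, -0.1887, 0.0941]
orientation: [0.15, 0.989, 0.0, 0.0]
wrist_force: [-1.1, 3.7, -7.0]
width: 0.025
finger_force: 30.0
```

Scaled: -1 mm is -0.002, -0.5 mm is -0.001.

servo_tool(offset=[[-0.0002,-0.001,0],[-0.0004,-0.002,0],[-0.0004,-0.002,0]], turn=[0,0,0])

```text
t: 22.95
position: [0.5668, -0.1888, 0.094]
orientation: [0.15, 0.989, 0.001, 0.0]
wrist_force: [-0.7, 6.0, -6.9]
width: 0.0248
finger_force: 30.0
```

servo_tool(offset=[[0,0,0],[0,0,0],[0,0,0],[0,0,0],[0,0,0]], turn=[0,0,0,0,0], claw=1)

```text
t: 23.58
position: [0.5666, -0.1905, 0.0943]
orientation: [0.15, 0.989, -0.0, 0.0]
wrist_force: [-0.6, 0.5, 0.3]
width: 0.0716
finger_force: 0.0
```

Scaled: -120 mm is -0.24, -110 mm is -0.22.

servo_tool(offset=[[0,0,-0.04],[0,0,-0.1],[0,0,-0.16],[0.04,0,-0.22],[0.12,0,-0.24],[0.2,0,-0.24],[0.2,0,-0.24]], turn=[0,0,0,0,0,0,0])

```text
t: 24.45
position: [0.4688, -0.1596, 0.2138]
orientation: [0.15, 0.989, 0.0, -0.001]
wrist_force: [0.7, 0.5, 0.9]
width: 0.0942
finger_force: 0.0
```

```bash
python3 - <<'E'
from h import *
t=env.read_camera("top")[:,:,::-1];s=env.read_camera("scene")[:,:,::-1]
cv2.imwrite("pics/t9.png",t)
a=cv2.resize(t[140:260,260:420],(640,480),interpolation=cv2.INTER_CUBIC)[:,:400]
b=cv2.resize(s[170:290,240:410],(566,400),interpolation=cv2.INTER_CUBIC)[:,166:]
o=np.zeros((480,800,3),np.uint8);o[:,:400]=a;o[:400,400:]=b
cv2.imwrite("pics/f.png",o)
st=env.read_state();print(st["t"],st["position"],st["wrist_force"],st["width"])
E
```

```text
24.55 [ 0.47130423 -0.16080839  0.214422  ] [-0.38233224  0.15140242  0.22526545] 0.09416374829534047
```

View pics/f.png

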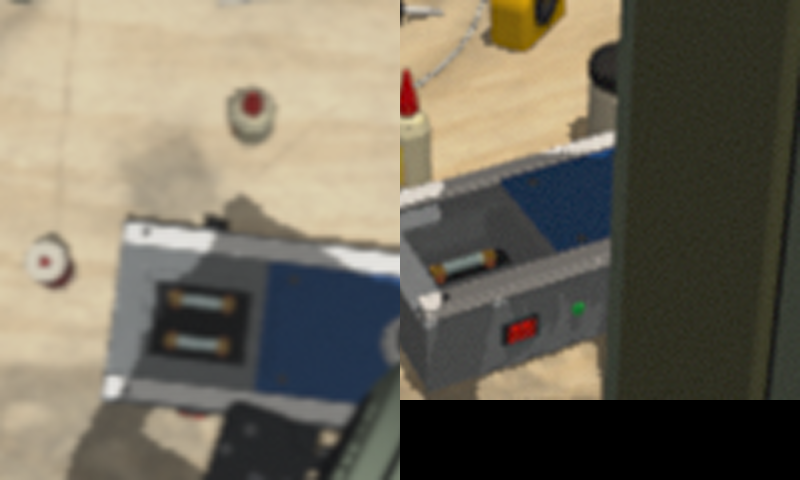

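The bay is open and the fuses are visible at crop (200,320). The blue edge moved about 30 px, roughly 70 mm, and the bottle and spool are in place. One check that the knob is parked.

```bash
python3 - <<'E'
from h import *
t=cv2.imread("pics/t9.png")
cv2.imwrite("pics/f2.png",cv2.resize(t[165:255,315:415],(600,540),interpolation=cv2.INTER_CUBIC))
c=env.get_calibration("top")
for z in(.0935,.113):
    q=c["camera_from_world"]@[.5665,-.1892,z,1]; print(z,c["cx"]+c["fx"]*q[0]/-q[2],c["cy"]+c["fy"]*q[1]/q[2])
E
```

```text
0.0935 363.98395305848567 224.4899271246078
0.113 364.9978440243304 223.94431294978213
```

View pics/f2.png

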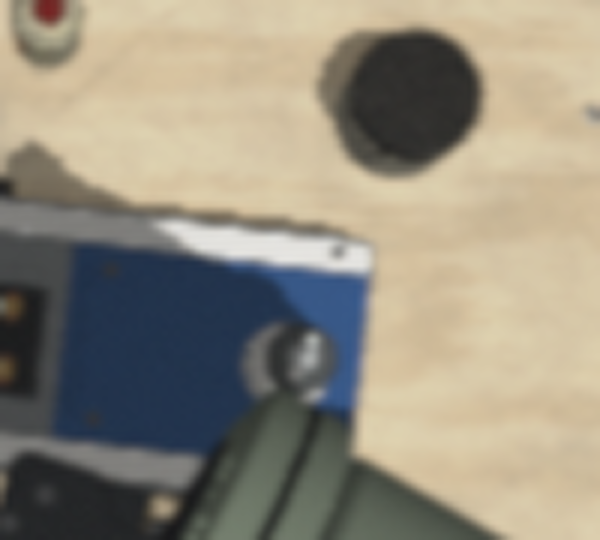

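The knob is at crop (303,357), which is (365.5,224.5) in the full image. That matches the raised height, and it is clearly offset from the boss. The jar is undisturbed.

```bash
python3 -c "
from workcell import env
print(env.sign_off())"
```

```text
the job is handed in; nothing more can be done
None
```

The job is handed in at about 25 s of the 72 s limit: the screw is out and parked, the cover is fully open against its stop, and the bottle, spool and jar are where they stood; turning briefly reached about 0.38 N·m at the thread's end stop before I backed off, which could have put more than 20 N on the thread.

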